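Pin the test dial and hold it at the third click

TASK

Take the steel drive pin out of the maple stand and push it down right through the eyelet at the end of the test dial's arm while the dial is at rest. Then, using only the pin as the handle, swing the spring-return dial counter-clockwise (seen from above) past the first and second clicks to the third, where the arm points along the row of three posts. Finish still gripping the pin and holding the dial at the third click against its spring, neither falling back nor forced on past it, and leave the other things where they are.

Things in the scene. Friction and masses are not known exactly. Their poses are not given: they have to be found in the camera images.
- pin_mid (a point): Centre of the head of the steel drive pin, loose, upright in any of the stand's 3 holes: the tallest thing there, with a plain straight round head 18 mm wide, 56 mm tall. Below its flat shoulder, which rests on the stand (40 mm high), a shaft 8 mm wide, 28 mm long, the last 6 mm tapering to 4 mm. 0.11 kg. Point is on the axis, 28 mm above the shoulder, 56 mm above the tip; z up the pin.
- pin_tip (a point): Lower end of the drive pin's shaft, on its axis, 56 mm below the centre of the head.
- eyelet (a point): Centre of the round hole at the end of the dial's arm, at the arm's upper face, 90 mm above the cart top. Through hole 12 mm wide in a lug 12 mm thick, 34 long, 28 wide; 33 mm free below it. 60 mm from the dial's axis, moves with the arm; at rest at 142.5 degrees counter-clockwise from the box's x axis. With the pin's shoulder down, its tip is 28 mm below this point.
- dial_axis (a point): Centre of the aluminium dial disc (72 mm diameter), on the vertical turning axis, at the dial's upper face, 90 mm above the cart top, level with the eyelet. Nothing on the dial stands higher than 92 mm.
- dialarm (a joint): Dial angle, rad: 0 at rest, growing counter-clockwise from above. Clicks at 0.436 (one post), 0.873 (two posts), 1.309 (three posts). A spring always drives it back to rest, also from the clicks: 0.13 N m at rest, 0.30 at the third click (2 to 5 N at the eyelet), with a sprung plunger adding or taking up to 0.08 N m between clicks. Another ridge lies at 1.53, the end stop at 1.609.
- third_mark (a point): Top of the middle post of the row of three marking the third click, 73 mm above the cart top, 97 mm from the dial's axis; there the arm's nose points straight at it. Rows of one, two and three aluminium posts (6 mm wide, 28 mm tall, running outwards) stand on the box 88 to 106 mm from the axis, beyond the arm's end.
- testbox: Black box that carries the dial, fixed to the cart: 180 mm along its x, 190 mm along its y, 45 mm tall. Origin on the cart top below the dial's axis; the box reaches from -120 to +60 mm along x and 95 mm either side along y. The arm swings over the -x side. It may stand left or right of the robot's centre line.
- stand: Maple block, fixed: 60 mm along its x, 170 mm along its y, 40 mm tall, with three through holes 11 mm wide in a row along its y at -50, 0 and +50 mm. Origin at the centre of its underside.
- jack: Brass jack plug standing in another hole of the stand: barrel 15 mm diameter and 30 mm tall above the stand. Not to be used; leave it.
- maplepeg: Turned maple peg with a ball top (26 mm diameter, 45 mm tall above the stand), in the remaining hole. Leave it.
- knob0: Black knob, 32 mm diameter, 18 mm tall, between the box and the stand. Leave it.
- knob1: A second such knob, farther from the robot. Leave it.
- knob2: A third such knob, near the back. Leave it.
- core: Blue plastic tape core, 80 mm diameter, 48 mm tall, to the right side. Leave it.
- driver: Screwdriver lying near the back left. Leave it.
Mind the look-alikes: they are no part of the job. There is more than one size of the part that bears pin_mid; the job needs the larger.

How it is judged:
By the outcome, as a careful person would: the job done as asked, in the order asked, and still so for the second after the job is handed in, while the arm keeps its last pose, push and grip.
It also fails if it takes over 58 s, if anything falls off the work surface, if the arm or the gripper's body presses on something with over 40 N, if the wrist force passes 120 N, or if a joint passes its speed limit or range.

ROBOT

A 6-joint arm with a two-finger parallel gripper is mounted at the origin on the work surface. World frame = base frame: x ahead of the robot, y to its left, z up, the work surface at z = 0. Lengths are in m, angles in degrees, forces in N, time in s.
With the tool pointing down it reaches from about 0.3 to 0.85 m from the base axis. Payload 5.4 kg.
Tool frame: the origin (TCP) lies midway between the tips of the shut fingers; the grasp point (between the pads) lies 19 mm behind it; z points along the fingers, y is the line along which they close (so a half turn about z gives the same grasp; the last joint's range is limited). The gripper opens to 85 mm and grips with 20 to 120 N. Pads are 22 mm wide; open, the fingers measure 114 mm over their backs; the gripper's body (76 mm by 85 mm) begins 54 mm behind the grasp point. The pads swing forward as they close: fully open they stand 13 mm farther back than shut.
Start: joints at [52.535, 9.076, 91.501, -0, 79.423, -12.038], TCP at [0.247, 0.519, 0.231] pointing down, gripper open.
Joint ranges: [-166.64, 166.64], [-54.1, 131.32], [10.49, 154.53], [-73.88, 253.88], [9.74, 151.15], [-171.62, 171.62]. Speed limits (degrees/s): [147.25, 147.25, 180, 180, 180, 180].

INTERFACE

Orientations are given as a 3x3 rotation matrix whose columns are the frame's x, y, z axes.
In Python, from cell import state, viewer, order gives the robot as it stands. The module is installed in compiled form; this text tells all that it offers.
- The arm moves only by the shell command python3 -m creep 'ROWS' [FORCE]. ROWS is JSON, a list of rows, each an object with "claw": the opening, from 0 (shut) to 1 (fully open); "xyz": the shift along the tool's x, y, z in m, a list of three; "rot": the turn, a rotation vector about the tool's x, y, z in rad, a list of three. In form: [{"claw": claw, "xyz": [tx, ty, tz], "rot": [ax, ay, az]}, ...]. A call has 1 to 5 rows; each row is the pose to reach, as a shift and turn from the pose commanded when the call began, along the tool's axes at that moment; what a row does not reach only later rows make up. A row lasts 1/12 s, in which the tool goes at most 41.7 mm and 7.16 degrees, less where a joint would pass 70% of its speed; a pose out of reach is approached as far as the arm can. A call with a gripper value outside its range is refused whole. The fingers move at their own pace and stop on an object; FORCE is the grip in N (left out, the last holds). Time passes only in rows, so rows that repeat a pose let the fingers close. It gives the time, the measured TCP pose, the force, the opening and the grip force at its end, in the units of the state.
- state(): the state, without advancing time (a new reading comes with each control period).
- viewer.snapshot(name): name is "scene" or "side" or "wrist"; returns the picture (384x512x3 uint8, blue, green, red); there is no depth.
- viewer.calibration(name): a dict with "fov_y" (degrees; the focal length in pixels is half the picture's height over the tangent of half this angle, whatever the lens; pixels are square), "cx", "cy" (the principal point, pixels), "world_from_camera" (4x4, takes a point from camera to world coordinates); the wrist camera has in their place "T_tool_cam" (4x4, takes a point from camera to tool coordinates, whose origin is the TCP and whose axes are the flange's). Camera axes: x right, y down, z forward; pixel columns grow to the right and rows downward; lengths in m; the calibration is good to about 2 mm. A picture is of the moment at which its call begins: read the wrist's pose just before it. calibration takes no time and is no camera call.
- order.finish_job(): hands the job in; it is judged then, once.
The state is a dict: "time": time; "joint_pos": joint angles; "dq": joint speeds; "effort": joint torques, N m; "ee_pos": TCP position; "orientation": TCP orientation; "force": force on the tool from outside, world axes, zero at the start; "moment": the same for the moment, N m; "width": opening from 0.0 (shut) to 1.0 (fully open); "gripper_force": force on a finger pad.
Only numpy, scipy, OpenCV 4.12 (cv2) and the standard library are available. Lean on these libraries where they do the work, as an engineer would, in place of code of your own. Each camera call takes 0.05 s, during which the arm holds its last target. There are 200 camera calls.

## Working session

There is one attempt and no reset: what is moved stays moved. The work goes in short steps, Python scripts to look and compute and a shell command to move; the robot and the scene stay as the last step left them, time stands still between calls to the robot, and variables do not carry over. Pictures are saved under pics/ and viewed, at most 10 in all, crops included, and the job is handed in when it is done.

```bash
mkdir -p pics
cat > h.py <<'E'
import numpy as np, cv2
from cell import state, viewer, order
def cam(name):
    c=viewer.calibration(name); s=state()
    if name=="wrist":
        T=np.eye(4);T[:3,:3]=np.array(s["orientation"]);T[:3,3]=s["ee_pos"]
        W=T@np.array(c["T_tool_cam"])
    else: W=np.array(c["world_from_camera"])
    f=192/np.tan(np.radians(c["fov_y"])/2)
    return W,f,c["cx"],c["cy"]
def ray(C,u,v):
    W,f,cx,cy=C; d=W[:3,:3]@np.array([(u-cx)/f,(v-cy)/f,1]); return W[:3,3],d/np.linalg.norm(d)
def onz(C,u,v,z):
    o,d=ray(C,u,v); return o+d*(z-o[2])/d[2]
def proj(C,p):
    W,f,cx,cy=C; q=W[:3,:3].T@(np.array(p)-W[:3,3]); return q[0]/q[2]*f+cx,q[1]/q[2]*f+cy
def tri(rs):
    A=0;b=0
    for o,d in rs:
        P=np.eye(3)-np.outer(d,d);A=A+P;b=b+P@o
    return np.linalg.solve(A,b)
E
python3 - <<'E'
from h import *
np.set_printoptions(precision=3,suppress=True)
for n in("scene","side","wrist"):
    C=cam(n);print(n,C); cv2.imwrite(f"pics/{n}0.png",viewer.snapshot(n))
print(state())
a=cv2.imread("pics/scene0.png");b=cv2.imread("pics/side0.png")
cv2.imwrite("pics/both0.png",cv2.resize(np.vstack([a,b]),(448*1,672))[:600]) if 0 else None
E
```

```text
scene (array([[-0.411,  0.768, -0.491,  1.233],
       [ 0.911,  0.337, -0.237,  0.194],
       [-0.016, -0.545, -0.838,  1.153],
       [ 0.   ,  0.   ,  0.   ,  1.   ]]), np.float64(416.3943046960862), 256.3828687580245, 185.95505015515664)
side (array([[ 0.877, -0.358,  0.32 ,  0.241],
       [-0.48 , -0.633,  0.607, -0.804],
       [-0.015, -0.686, -0.728,  0.958],
       [ 0.   ,  0.   ,  0.   ,  1.   ]]), np.float64(465.04692183600525), 258.85080521691935, 191.01708070875944)
wrist (array([[ 0.43 ,  0.858,  0.281,  0.174],
       [ 0.903, -0.408, -0.136,  0.553],
       [-0.002,  0.312, -0.95 ,  0.372],
       [ 0.   ,  0.   ,  0.   ,  1.   ]]), np.float64(325.1233811617744), 258.83078033814616, 193.06372018960394)
{'time': 0.15, 'joint_pos': array([ 52.535,   9.105,  91.557,   0.   ,  79.425, -12.037]), 'dq': array([ 0.077, -0.054, -0.327,  0.051,  0.072,  0.065]), 'effort': array([  0.001, -39.638, -33.178,  -0.   ,   0.005,   0.   ]), 'ee_pos': array([0.247, 0.519, 0.231]), 'orientation': array([[-0.903,  0.429, -0.001],
       [ 0.429,  0.903, -0.001],
       [ 0.   , -0.001, -1.   ]]), 'force': array([-0.791,  0.972,  0.234]), 'moment': array([ 0.108, -0.018,  0.017]), 'gripper_force': 0.0, 'width': 0.9982111705236844}
```

View pics/scene0.png

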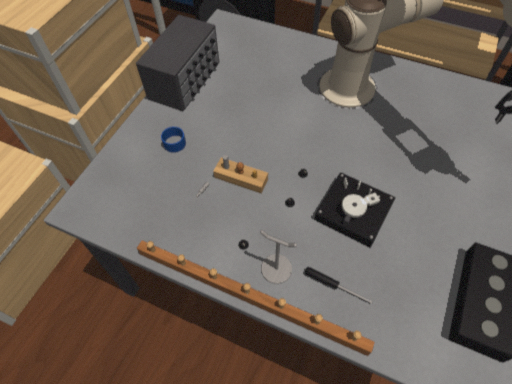

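View pics/side0.png

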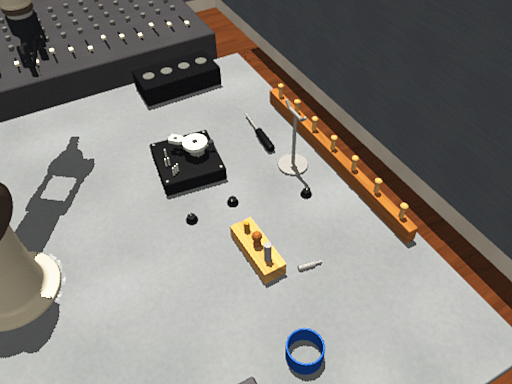

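Both views show the stand holding three parts: a tall grey pin at scene (226,162)/side (267,252), a ball peg at (239,167)/(257,238) and a brass jack at (254,174)/(247,227). A small grey pin lies loose at scene (203,188)/side (310,265), the smaller look-alike. The dial box is at scene (355,207), arm eyelet about (372,199). I choose the tall grey one in the stand and check it in a close crop.

Run:
```python
import cv2,numpy as np
a=cv2.imread("pics/scene0.png");b=cv2.imread("pics/side0.png")
r=lambda i,x,y,w,h:cv2.resize(i[y:y+h,x:x+w],(400,300),interpolation=cv2.INTER_CUBIC)
cv2.imwrite("pics/crop1.png",np.vstack([np.hstack([r(a,195,140,80,60),r(a,310,165,100,75)]),np.hstack([r(b,225,215,88,66),r(b,145,120,88,66)])]))
```

```text
(no output)
```

View pics/crop1.png

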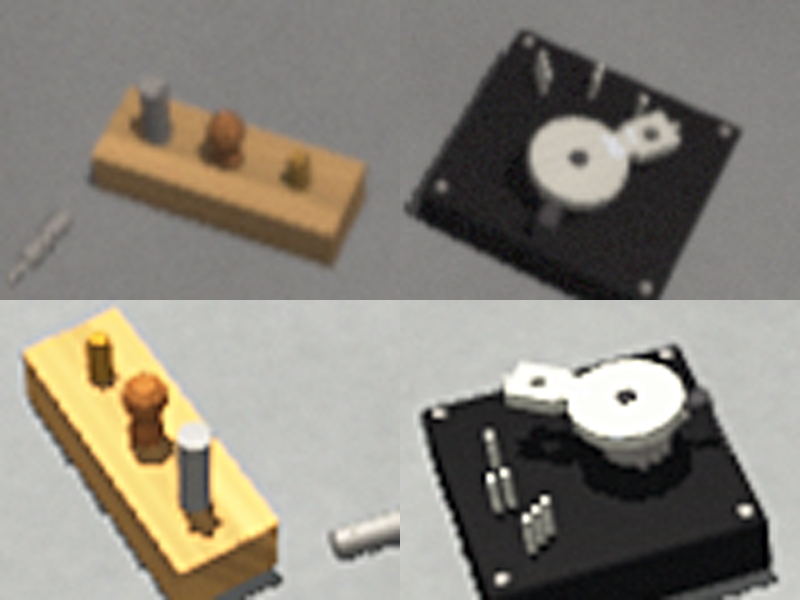

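Crop: upper left/lower left confirm the tall straight grey head (pin) in the stand's end hole, next to the ball peg and brass jack; the lying stepped one is separate. Dial centre at scene (354.5,204.5)/side (194.9,141.3), eyelet (373,198.2)/(175.4,137.8), middle third post (346,179)/(175,165.5).

Run:
```python
from h import *
np.set_printoptions(precision=4,suppress=True)
A=cam("scene");B=cam("side")
for n,a,b,z in[("pintop",(225.6,156),(267.7,244),.096),("dial",(354.5,204.5),(194.9,141.3),.09),("eye",(373,198.2),(175.4,137.8),.09),("post3",(346.2,178.7),(175.1,165.5),.073)]:
    print(n,tri([ray(A,*a),ray(B,*b)]),onz(A,*a,z),onz(B,*b,z))
# stand yellow mask long axis at z .04 top
s=cv2.imread("pics/side0.png")
```

```text
pintop [ 0.5545 -0.2413  0.0993] [ 0.5495 -0.2405  0.096 ] [ 0.558 -0.242  0.096]
dial [0.5564 0.1841 0.0904] [0.5533 0.1858 0.09  ] [0.558  0.1814 0.09  ]
eye [0.5135 0.2276 0.0898] [0.5104 0.2295 0.09  ] [0.5151 0.2237 0.09  ]
post3 [0.4717 0.1324 0.0786] [0.4632 0.1347 0.073 ] [0.4757 0.1334 0.073 ]
```

Run:
```python
from h import *
np.set_printoptions(precision=4,suppress=True)
A=cam("scene");B=cam("side")
j=tri([ray(A,254.6,170.4),ray(B,246.6,223.8)]);print(j,onz(A,254.6,170.4,.07),onz(B,246.6,223.8,.07))
p=np.array([.5545,-.2413,.096]);d=(j-p)[:2];print(np.linalg.norm(d),np.degrees(np.arctan2(d[1],d[0])))
R=np.array(state()["orientation"]);print("tool y yaw",np.degrees(np.arctan2(R[1,1],R[0,1])))
print("shift",R.T@(p+[0,0,.1]-state()["ee_pos"]))
```

```text
[ 0.5503 -0.1429  0.0702] [ 0.547  -0.1408  0.07  ] [ 0.5527 -0.1458  0.07  ]
0.09847393554161997 92.44966905117184
tool y yaw 64.57251772565765
shift [-0.6045 -0.5543  0.0352]
```

```bash
R='{"claw":1,"xyz":[-0.14,-0.128,0],"rot":[0,0,0]}'; unset R
python3 -m creep '[{"claw":1,"xyz":[-0.03,-0.028,0],"rot":[0,0,0]},{"claw":1,"xyz":[-0.06,-0.055,0],"rot":[0,0,0]},{"claw":1,"xyz":[-0.09,-0.083,0],"rot":[0,0,0]},{"claw":1,"xyz":[-0.12,-0.11,0],"rot":[0,0,0]},{"claw":1,"xyz":[-0.15,-0.138,0],"rot":[0,0,0]}]'
python3 -m creep '[{"claw":1,"xyz":[-0.03,-0.028,0],"rot":[0,0,0]},{"claw":1,"xyz":[-0.06,-0.055,0],"rot":[0,0,0]},{"claw":1,"xyz":[-0.09,-0.083,0],"rot":[0,0,0]},{"claw":1,"xyz":[-0.12,-0.11,0],"rot":[0,0,0]},{"claw":1,"xyz":[-0.15,-0.138,0],"rot":[0,0,0]}]'
python3 -m creep '[{"claw":1,"xyz":[-0.03,-0.028,0],"rot":[0,0,0]},{"claw":1,"xyz":[-0.06,-0.055,0],"rot":[0,0,0]},{"claw":1,"xyz":[-0.09,-0.083,0],"rot":[0,0,0]},{"claw":1,"xyz":[-0.12,-0.11,0],"rot":[0,0,0]},{"claw":1,"xyz":[-0.15,-0.138,0],"rot":[0,0,0]}]'
python3 -m creep '[{"claw":1,"xyz":[-0.03,-0.028,0.007],"rot":[0,0,0.12]},{"claw":1,"xyz":[-0.06,-0.055,0.014],"rot":[0,0,0.24]},{"claw":1,"xyz":[-0.09,-0.083,0.021],"rot":[0,0,0.36]},{"claw":1,"xyz":[-0.12,-0.11,0.028],"rot":[0,0,0.48]},{"claw":1,"xyz":[-0.153,-0.139,0.035],"rot":[0,0,0.6]}]'
python3 -m creep '[{"claw":1,"xyz":[0,0,0],"rot":[0,0,0.12]},{"claw":1,"xyz":[0,0,0],"rot":[0,0,0.24]},{"claw":1,"xyz":[0,0,0],"rot":[0,0,0.36]},{"claw":1,"xyz":[0,0,0],"rot":[0,0,0.485]},{"claw":1,"xyz":[0,0,0],"rot":[0,0,0.485]}]'
python3 -m creep '[{"claw":1,"xyz":[0,0,0],"rot":[0,0,0]},{"claw":1,"xyz":[0,0,0],"rot":[0,0,0]}]'
python3 - <<'E'
from h import *
np.set_printoptions(precision=4,suppress=True)
s=state();print(s["ee_pos"],s["orientation"],s["joint_pos"],s["time"])
C=cam("wrist");i=viewer.snapshot("wrist");cv2.imwrite("pics/w1.png",i)
print(proj(C,[.5545,-.2413,.096]),proj(C,[.5503,-.1429,.07]))
E
```

```text
time: 0.57
ee_pos: [0.3231, 0.3286, 0.231]
orientation: [[-0.904, 0.429, -0.0], [0.429, 0.904, -0.0], [0.0, -0.0, -1.0]]
force: [0.9, -0.3, -1.0]
width: 1.001
gripper_force: 0.0
time: 0.98
ee_pos: [0.3995, 0.1394, 0.2313]
orientation: [[-0.903, 0.429, 0.0], [0.429, 0.903, 0.0], [-0.0, 0.0, -1.0]]
force: [1.2, 0.1, -1.0]
width: 0.999
gripper_force: 0.0
time: 1.4
ee_pos: [0.4757, -0.0498, 0.2311]
orientation: [[-0.903, 0.43, 0.0], [0.43, 0.903, 0.0], [0.0, 0.0, -1.0]]
force: [0.2, 1.2, -0.0]
width: 0.998
gripper_force: 0.0
time: 1.82
ee_pos: [0.553, -0.2383, 0.1958]
orientation: [[-0.497, 0.868, -0.001], [0.868, 0.497, 0.001], [0.001, -0.0, -1.0]]
force: [0.9, 0.9, 0.5]
width: 0.998
gripper_force: 0.0
time: 2.23
ee_pos: [0.5527, -0.2365, 0.1962]
orientation: [[-0.039, 0.999, -0.001], [0.999, 0.039, 0.001], [0.001, -0.001, -1.0]]
force: [-0.4, 1.0, -0.1]
width: 1.003
gripper_force: 0.0
time: 2.4
ee_pos: [0.5528, -0.2364, 0.1966]
orientation: [[-0.045, 0.999, -0.0], [0.999, 0.045, 0.0], [0.0, -0.0, -1.0]]
force: [-0.7, -0.4, 0.7]
width: 1.001
gripper_force: 0.0
[ 0.5528 -0.2364  0.1966] [[-0.0451  0.999  -0.0003]
 [ 0.999   0.0451  0.0002]
 [ 0.0002 -0.0003 -1.    ]] [-34.652   14.4646  89.2617   0.0004  76.2927 -37.239 ] 2.4
(np.float64(260.9925188284222), np.float64(199.16493368892145)) (np.float64(261.3000823640835), np.float64(67.15288079247453))
```

View pics/w1.png

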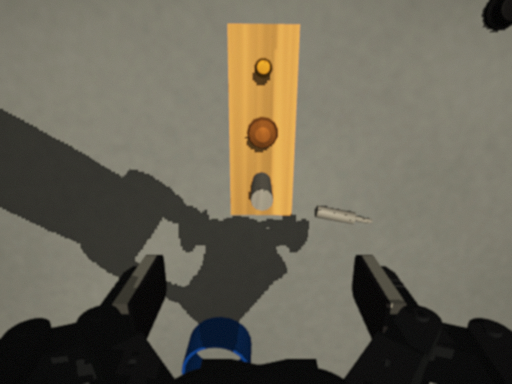

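Wrist view: pin head top centred at (261.5,200), as predicted (261,199); ball peg (262,132), jack (263,67), small pin lying at (343,214), fingers straddle clear of everything.

```bash
python3 -m creep '[{"claw":1,"xyz":[-0.0054,0.0015,0],"rot":[0,0,0]},{"claw":1,"xyz":[-0.0054,0.0015,0.03],"rot":[0,0,0]},{"claw":1,"xyz":[-0.0054,0.0015,0.06],"rot":[0,0,0]},{"claw":1,"xyz":[-0.0054,0.0015,0.09],"rot":[0,0,0]},{"claw":1,"xyz":[-0.0054,0.0015,0.11],"rot":[0,0,0]}]'
python3 -m creep '[{"claw":1,"xyz":[0,0,0.012],"rot":[0,0,0]},{"claw":1,"xyz":[0,0,0.024],"rot":[0,0,0]},{"claw":1,"xyz":[0,0,0.0345],"rot":[0,0,0]},{"claw":1,"xyz":[0,0,0.0345],"rot":[0,0,0]},{"claw":0.5,"xyz":[0,0,0.0345],"rot":[0,0,0]}]' 60
python3 -m creep '[{"claw":0.35,"xyz":[0,0,0],"rot":[0,0,0]},{"claw":0.3,"xyz":[0,0,0],"rot":[0,0,0]},{"claw":0.2,"xyz":[0,0,0],"rot":[0,0,0]},{"claw":0.1,"xyz":[0,0,0],"rot":[0,0,0]},{"claw":0,"xyz":[0,0,0],"rot":[0,0,0]}]'
python3 -m creep '[{"claw":0,"xyz":[0,0,0],"rot":[0,0,0]},{"claw":0,"xyz":[0,0,0],"rot":[0,0,0]},{"claw":0,"xyz":[0,0,0],"rot":[0,0,0]},{"claw":0,"xyz":[0,0,0],"rot":[0,0,0]},{"claw":0,"xyz":[0,0,0],"rot":[0,0,0]}]'
```

```text
time: 2.87
ee_pos: [0.5534, -0.2413, 0.0837]
orientation: [[-0.043, 0.999, -0.003], [0.999, 0.043, 0.002], [0.002, -0.003, -1.0]]
force: [0.1, -0.0, -1.1]
width: 0.998
gripper_force: 0.0
time: 3.28
ee_pos: [0.555, -0.2421, 0.0526]
orientation: [[-0.042, 0.999, 0.0], [0.999, 0.042, -0.0], [-0.0, 0.0, -1.0]]
force: [-0.4, -0.4, 0.2]
width: 0.884
gripper_force: 0.0
time: 3.7
ee_pos: [0.5551, -0.242, 0.053]
orientation: [[-0.042, 0.999, 0.001], [0.999, 0.042, -0.001], [-0.001, 0.001, -1.0]]
force: [-1.7, -0.5, 2.3]
width: 0.184
gripper_force: 58.3
time: 4.12
ee_pos: [0.555, -0.2421, 0.053]
orientation: [[-0.042, 0.999, 0.001], [0.999, 0.042, -0.001], [-0.001, 0.001, -1.0]]
force: [-1.4, -0.2, 5.6]
width: 0.183
gripper_force: 58.4
```

```bash
python3 -m creep '[{"claw":0,"xyz":[0,0,-0.01],"rot":[0,0,0]},{"claw":0,"xyz":[0,0,-0.02],"rot":[0,0,0]},{"claw":0,"xyz":[0,0,-0.035],"rot":[0,0,0]},{"claw":0,"xyz":[0,0,-0.06],"rot":[0,0,0]},{"claw":0,"xyz":[0,0,-0.09],"rot":[0,0,0]}]' 100
python3 -m creep '[{"claw":0,"xyz":[0.01,0,-0.02],"rot":[0,0,0]},{"claw":0,"xyz":[0.03,0,-0.03],"rot":[0,0,0]},{"claw":0,"xyz":[0.06,0,-0.03],"rot":[0,0,0]},{"claw":0,"xyz":[0.09,0,-0.03],"rot":[0,0,0]},{"claw":0,"xyz":[0.12,0,-0.03],"rot":[0,0,0]}]'
python3 -m creep '[{"claw":0,"xyz":[0.03,-0.004,0],"rot":[0,0,0]},{"claw":0,"xyz":[0.06,-0.008,0],"rot":[0,0,0]},{"claw":0,"xyz":[0.09,-0.012,0],"rot":[0,0,0]},{"claw":0,"xyz":[0.12,-0.016,0],"rot":[0,0,0]},{"claw":0,"xyz":[0.15,-0.022,0],"rot":[0,0,0]}]'
python3 -m creep '[{"claw":0,"xyz":[0.03,0,0],"rot":[0,0,0]},{"claw":0,"xyz":[0.06,0,0],"rot":[0,0,0]},{"claw":0,"xyz":[0.09,0,0],"rot":[0,0,0]},{"claw":0,"xyz":[0.12,0,0],"rot":[0,0,0]},{"claw":0,"xyz":[0.15,0,0],"rot":[0,0,0]}]'
python3 -m creep '[{"claw":0,"xyz":[0.025,0,0],"rot":[0,0,0]},{"claw":0,"xyz":[0.04,0,0],"rot":[0,0,0]},{"claw":0,"xyz":[0.051,0,0],"rot":[0,0,0]},{"claw":0,"xyz":[0.051,0,0],"rot":[0,0,0]},{"claw":0,"xyz":[0.051,0,0],"rot":[0,0,0]}]'
python3 - <<'E'
from h import *
np.set_printoptions(precision=4,suppress=True)
s=state();print(s["ee_pos"],s["orientation"],s["joint_pos"],s["time"])
C=cam("wrist");cv2.imwrite("pics/w2.png",viewer.snapshot("wrist"))
for n in("scene","side"):cv2.imwrite(f"pics/{n}2.png",viewer.snapshot(n))
print(proj(C,[.5135,.2276,.09]),proj(C,[.5564,.1841,.09]),proj(C,s["ee_pos"]-np.array([0,0,.041])))
E
```

```text
time: 4.53
ee_pos: [0.553, -0.2407, 0.1416]
orientation: [[-0.042, 0.999, -0.004], [0.999, 0.042, 0.003], [0.003, -0.004, -1.0]]
force: [-0.2, -0.0, -1.4]
width: 0.171
gripper_force: 97.6
time: 4.95
ee_pos: [0.5492, -0.1209, 0.1731]
orientation: [[-0.041, 0.999, 0.0], [0.999, 0.041, -0.0], [-0.0, 0.0, -1.0]]
force: [0.3, 0.1, -1.4]
width: 0.175
gripper_force: 97.6
time: 5.37
ee_pos: [0.5207, 0.0284, 0.1728]
orientation: [[-0.042, 0.999, 0.0], [0.999, 0.042, 0.0], [0.0, 0.0, -1.0]]
force: [1.0, 0.4, -1.7]
width: 0.17
gripper_force: 97.6
time: 5.78
ee_pos: [0.5144, 0.1783, 0.1728]
orientation: [[-0.042, 0.999, -0.0], [0.999, 0.042, -0.0], [-0.0, -0.0, -1.0]]
force: [0.1, -0.4, -1.1]
width: 0.173
gripper_force: 97.7
time: 6.2
ee_pos: [0.5127, 0.2276, 0.1723]
orientation: [[-0.043, 0.999, -0.0], [0.999, 0.043, -0.001], [-0.001, -0.0, -1.0]]
force: [0.1, 0.1, -1.9]
width: 0.173
gripper_force: 97.7
[0.5127 0.2276 0.1723] [[-0.0427  0.9991 -0.0003]
 [ 0.9991  0.0427 -0.0006]
 [-0.0006 -0.0003 -1.    ]] [11.6104  9.9858 97.3408 -0.034  72.6989  9.171 ] 6.2
(np.float64(260.22108370632185), np.float64(200.87919320337352)) (np.float64(313.17862788019363), np.float64(256.0060066515235)) (np.float64(259.2121582479475), np.float64(223.69347862063347))
```

View pics/w2.png

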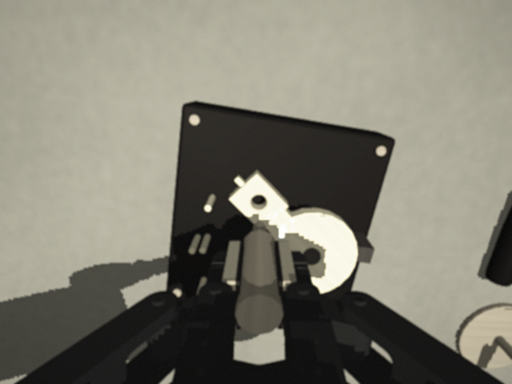

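Wrist view: eyelet hole at ~(259.5,200) as predicted (260.2,200.9); held pin upright, tip near (260,222). I refine with an enlarged composite.

Run:
```python
import cv2,numpy as np
r=lambda i,x,y,w,h:cv2.resize(i[y:y+h,x:x+w],(400,300),interpolation=cv2.INTER_CUBIC)
w=cv2.imread("pics/w2.png");a=cv2.imread("pics/scene2.png");b=cv2.imread("pics/side2.png")
w2=np.clip(w.astype(float)*2,0,255).astype('uint8')
cv2.imwrite("pics/c2.png",np.vstack([np.hstack([r(w,220,170,80,60),r(w2,220,170,80,60)]),np.hstack([r(a,340,165,60,45),r(b,150,105,60,45)])]))
g=cv2.cvtColor(w,6)
roi=g[185:215,240:280]
n,l,s,c=cv2.connectedComponentsWithStats((roi<110).astype('uint8'))
for k in range(1,n): print(s[k],c[k]+[240,185])
```

```text
[32  0  8  9 37] [276.72972973 187.48648649]
[ 12  11  14   9 103] [258.65048544 200.00970874]
[ 0 27  3  3  6] [240.66666667 213.33333333]
```

View pics/c2.png

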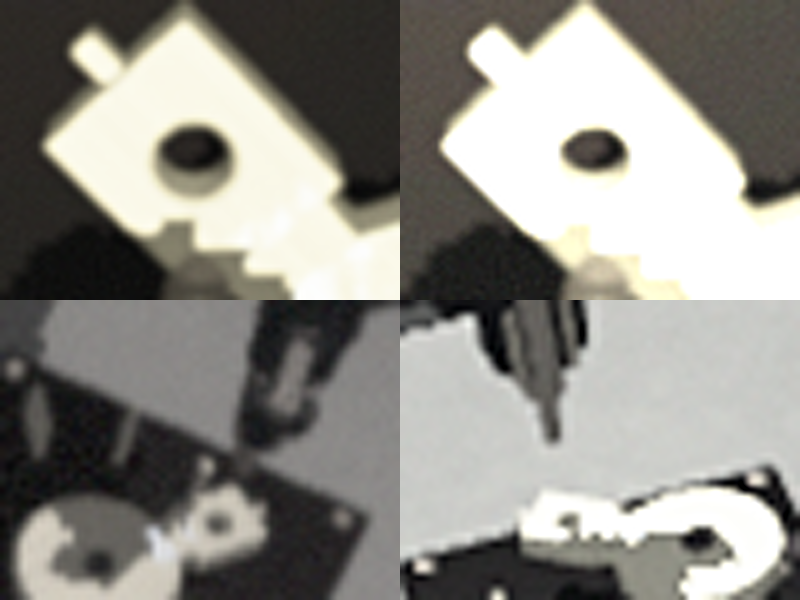

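Run:
```python
from h import *
np.set_printoptions(precision=4,suppress=True)
C=cam("wrist");B=cam("side");s=state()
t=tri([ray(C,260.3,223),ray(B,172.9,125.7)])
print("tip",t, onz(C,260.3,223,s["ee_pos"][2]-.041),onz(B,172.9,125.7,s["ee_pos"][2]-.041),s["ee_pos"])
e=onz(C,258.6,202,.09);print("eye w",e)
# side eyelet
print("eye side now",onz(B,150+170/6.667,105+222/6.667,.09))
```

```text
tip [0.5146 0.2272 0.1318] [0.5137 0.2272 0.1313] [0.5156 0.2278 0.1313] [0.5131 0.2267 0.1723]
eye w [0.5127 0.2259 0.09  ]
eye side now [0.5145 0.2215 0.09  ]
```

Composite: eyelet rim centre at wrist (258.6,202), tip ~(260.3,223); side view shows pin upright with tip (172.9,126) above the lug. Offset is about 1–2 mm; correct, descend to ~8 mm above, re-look.

```bash
python3 -m creep '[{"claw":0,"xyz":[-0.001,-0.001,0.01],"rot":[0,0,0]},{"claw":0,"xyz":[-0.002,-0.001,0.02],"rot":[0,0,0]},{"claw":0,"xyz":[-0.002,-0.001,0.033],"rot":[0,0,0]},{"claw":0,"xyz":[-0.002,-0.001,0.033],"rot":[0,0,0]},{"claw":0,"xyz":[-0.002,-0.001,0.033],"rot":[0,0,0]}]'
python3 - <<'E'
from h import *
np.set_printoptions(precision=4,suppress=True)
s=state();print(s["ee_pos"],s["force"],s["time"])
P=s["ee_pos"]
C=cam("wrist");w=viewer.snapshot("wrist");b=viewer.snapshot("side");a=viewer.snapshot("scene")
print(proj(C,[.5127,.2257,.09]),proj(C,P-np.array([0,0,.041])),proj(cam("side"),P-np.array([0,0,.041])))
r=lambda i,x,y,w,h:cv2.resize(i[y:y+h,x:x+w],(400,300),interpolation=cv2.INTER_CUBIC)
w2=np.clip(w.astype(float)*2.,0,255).astype('uint8')
cv2.imwrite("pics/c3.png",np.vstack([np.hstack([r(w,220,150,80,60),r(w2,220,150,80,60)]),np.hstack([r(a,340,165,60,45),r(b,150,105,60,45)])]))
E
```

```text
time: 6.77
ee_pos: [0.5108, 0.2251, 0.1375]
orientation: [[-0.041, 0.999, -0.003], [0.999, 0.041, -0.001], [-0.001, -0.003, -1.0]]
force: [0.3, 0.2, -1.6]
width: 0.171
gripper_force: 97.7
[0.5108 0.2251 0.1375] [ 0.2774  0.2    -1.5682] 6.7667
(np.float64(262.43887048450983), np.float64(218.7886054937527)) (np.float64(259.41381353125115), np.float64(223.6950508017635)) (np.float64(173.4907556861412), np.float64(136.24104930543024))
```

View pics/c3.png

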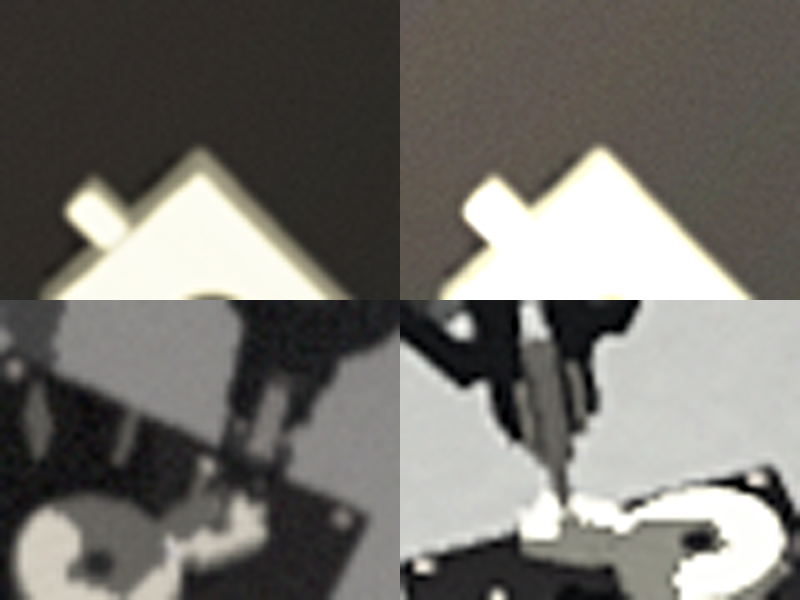

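That crop cut off the eyelet (only the lug corner at the bottom); side view shows the tip right over the lug. Retake the wrist crop lower.

```bash
python3 -m creep '[{"claw":0,"xyz":[0,0,0],"rot":[0,0,0]},{"claw":0,"xyz":[0,0,0],"rot":[0,0,0]}]'
python3 - <<'E'
from h import *
np.set_printoptions(precision=4,suppress=True)
s=state();P=s["ee_pos"]
C=cam("wrist");w=viewer.snapshot("wrist");cv2.imwrite("pics/w4.png",w)
print(P,proj(C,[.5127,.2257,.09]),proj(C,P-np.array([0,0,.041])))
r=lambda i,x,y,w,h:cv2.resize(i[y:y+h,x:x+w],(800,600),interpolation=cv2.INTER_CUBIC)
w2=np.clip(255*(w/255.)**.6,0,255).astype('uint8')
cv2.imwrite("pics/c4.png",r(w2,220,190,80,60))
E
```

```text
time: 7.08
ee_pos: [0.5124, 0.2259, 0.1399]
orientation: [[-0.042, 0.999, 0.001], [0.999, 0.042, 0.0], [0.0, 0.001, -1.0]]
force: [0.2, -0.1, -1.1]
width: 0.175
gripper_force: 97.7
[0.5124 0.2259 0.1399] (np.float64(259.4867732043937), np.float64(218.37261826855695)) (np.float64(259.1102422640226), np.float64(223.74218181253804))
```

View pics/c4.png

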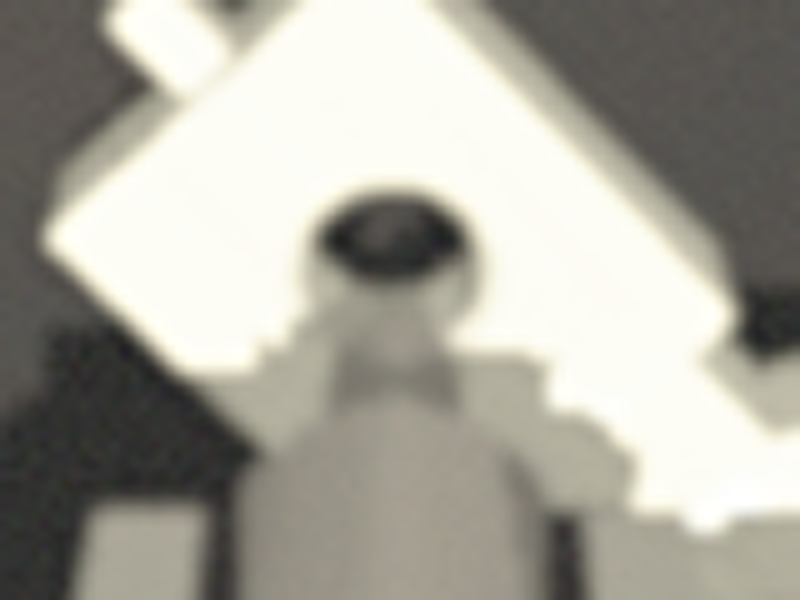

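Crop: eyelet centred at (259.5,216.8), tip at ~(259,223.3) – pin axis is within ~0.6 mm of the hole axis once projected at its own height. Insert.

```bash
python3 -m creep '[{"claw":0,"xyz":[0.0006,0,0.003],"rot":[0,0,0]},{"claw":0,"xyz":[0.0006,0,0.006],"rot":[0,0,0]},{"claw":0,"xyz":[0.0006,0,0.009],"rot":[0,0,0]},{"claw":0,"xyz":[0.0006,0,0.012],"rot":[0,0,0]},{"claw":0,"xyz":[0.0006,0,0.015],"rot":[0,0,0]}]'
python3 -m creep '[{"claw":0,"xyz":[0,0,0],"rot":[0,0,0]},{"claw":0,"xyz":[0,0,0],"rot":[0,0,0]}]'
```

```text
time: 7.55
ee_pos: [0.5118, 0.2264, 0.1237]
orientation: [[-0.042, 0.999, -0.0], [0.999, 0.042, -0.0], [-0.0, -0.001, -1.0]]
force: [-0.6, 0.1, -1.1]
width: 0.171
gripper_force: 97.7
time: 7.72
ee_pos: [0.5118, 0.2263, 0.1239]
orientation: [[-0.042, 0.999, -0.001], [0.999, 0.042, -0.0], [-0.0, -0.001, -1.0]]
force: [-0.2, 0.6, -1.1]
width: 0.17
gripper_force: 97.7
```

```bash
python3 -m creep '[{"claw":0,"xyz":[0,0,0.004],"rot":[0,0,0]},{"claw":0,"xyz":[0,0,0.008],"rot":[0,0,0]},{"claw":0,"xyz":[0,0,0.012],"rot":[0,0,0]},{"claw":0,"xyz":[0,0,0.016],"rot":[0,0,0]},{"claw":0,"xyz":[0,0,0.018],"rot":[0,0,0]}]'
python3 -m creep '[{"claw":0,"xyz":[0,0,0.001],"rot":[0,0,0]},{"claw":0,"xyz":[0,0,0.0015],"rot":[0,0,0]}]'
python3 - <<'E'
from h import *
s=state();print(s["ee_pos"],s["force"])
for n in("wrist","side"): cv2.imwrite(f"pics/{n}5.png",viewer.snapshot(n))
w=cv2.imread("pics/wrist5.png");b=cv2.imread("pics/side5.png")
r=lambda i,x,y,w,h:cv2.resize(i[y:y+h,x:x+w],(400,300),interpolation=cv2.INTER_CUBIC)
cv2.imwrite("pics/c5.png",np.hstack([r(w,190,160,160,120),r(b,150,105,60,45)]))
E
```

```text
time: 8.13
ee_pos: [0.5115, 0.2263, 0.1053]
orientation: [[-0.042, 0.999, -0.001], [0.999, 0.042, -0.0], [-0.0, -0.001, -1.0]]
force: [-0.2, 0.2, -0.9]
width: 0.171
gripper_force: 97.7
time: 8.3
ee_pos: [0.5119, 0.2264, 0.1045]
orientation: [[-0.042, 0.999, -0.0], [0.999, 0.042, -0.0], [-0.0, -0.0, -1.0]]
force: [-0.2, -0.1, -0.5]
width: 0.175
gripper_force: 97.7
[0.51185375 0.22635546 0.10445543] [-0.21888462 -0.14959497 -0.48971656]
```

View pics/c5.png

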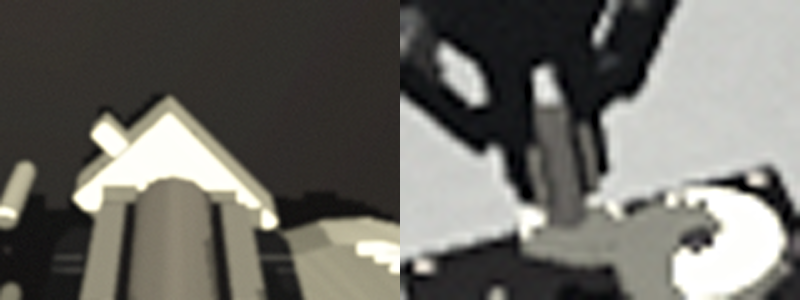

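Crop: the pin head passes straight to the lug with the shoulder about on its upper face, shaft in the eyelet; no contact force. Now compute the arc rows.

```bash
cat > arc.py <<'E'
import numpy as np
X=np.array([-.042,.999]);Y=np.array([.999,.042]);ph=np.radians(134.6)
p=lambda t:.06*np.array([np.cos(ph+t),np.sin(ph+t)])
def rows(t0,ts): return [[round(float(X@(p(t)-p(t0))),4),round(float(Y@(p(t)-p(t0))),4)] for t in ts]
E
python3 -c "
from arc import *
for k in range(4):
    t0=.35*k; print(t0,rows(t0,[t0+.07*i for i in range(1,6)]))"
```

```text
0.0 [[-0.0029, -0.003], [-0.0061, -0.0058], [-0.0094, -0.0084], [-0.0129, -0.0107], [-0.0165, -0.0128]]
0.35 [[-0.0038, -0.0018], [-0.0077, -0.0034], [-0.0117, -0.0047], [-0.0158, -0.0057], [-0.0199, -0.0064]]
0.7 [[-0.0042, -0.0004], [-0.0084, -0.0005], [-0.0126, -0.0004], [-0.0167, 0.0001], [-0.0209, 0.0008]]
1.0499999999999998 [[-0.0041, 0.001], [-0.0081, 0.0024], [-0.0119, 0.004], [-0.0157, 0.0058], [-0.0193, 0.008]]
```

```bash
python3 -m creep '[{"claw":0,"xyz":[-0.003,-0.003,0],"rot":[0,0,0]},{"claw":0,"xyz":[-0.006,-0.006,0],"rot":[0,0,0]},{"claw":0,"xyz":[-0.0095,-0.0085,0],"rot":[0,0,0]},{"claw":0,"xyz":[-0.013,-0.0105,0],"rot":[0,0,0]},{"claw":0,"xyz":[-0.0165,-0.013,0],"rot":[0,0,0]}]' 110
python3 -m creep '[{"claw":0,"xyz":[0,0,0],"rot":[0,0,0]},{"claw":0,"xyz":[0,0,0],"rot":[0,0,0]}]'
python3 -c "
from h import *
s=state();print(s['force'],s['moment'],s['ee_pos'])"
```

```text
time: 8.82
ee_pos: [0.5006, 0.2095, 0.1056]
orientation: [[-0.042, 0.999, 0.003], [0.999, 0.042, 0.001], [0.001, 0.003, -1.0]]
force: [3.3, 1.9, -0.3]
width: 0.173
gripper_force: 107.3
time: 8.98
ee_pos: [0.4997, 0.209, 0.1051]
orientation: [[-0.042, 0.999, 0.0], [0.999, 0.042, -0.0], [-0.0, 0.0, -1.0]]
force: [1.4, 0.5, -0.1]
width: 0.17
gripper_force: 107.3
[ 1.43989953  0.48018573 -0.1479716 ] [ 0.14449446 -0.30889148 -0.00792833] [0.49967654 0.20895332 0.10509038]
```

```bash
python3 -m creep '[{"claw":0,"xyz":[-0.004,-0.0018,0],"rot":[0,0,0]},{"claw":0,"xyz":[-0.0077,-0.0032,0],"rot":[0,0,0]},{"claw":0,"xyz":[-0.0117,-0.0044,0],"rot":[0,0,0]},{"claw":0,"xyz":[-0.0158,-0.0053,0],"rot":[0,0,0]},{"claw":0,"xyz":[-0.02,-0.006,0],"rot":[0,0,0]}]'
python3 -m creep '[{"claw":0,"xyz":[0,0,0],"rot":[0,0,0]},{"claw":0,"xyz":[0,0,0],"rot":[0,0,0]}]'
python3 -m creep '[{"claw":0,"xyz":[-0.0042,-0.0002,0],"rot":[0,0,0]},{"claw":0,"xyz":[-0.0084,-0.0003,0],"rot":[0,0,0]},{"claw":0,"xyz":[-0.0126,-0.0001,0],"rot":[0,0,0]},{"claw":0,"xyz":[-0.0167,0.0003,0],"rot":[0,0,0]},{"claw":0,"xyz":[-0.0209,0.001,0],"rot":[0,0,0]}]'
python3 -m creep '[{"claw":0,"xyz":[0,0,0],"rot":[0,0,0]},{"claw":0,"xyz":[0,0,0],"rot":[0,0,0]}]'
python3 -c "
from h import *
s=state();print(s['force'],s['moment'],s['ee_pos'])"
```

```text
time: 9.4
ee_pos: [0.4952, 0.1896, 0.1051]
orientation: [[-0.042, 0.999, 0.002], [0.999, 0.042, 0.002], [0.002, 0.002, -1.0]]
force: [4.3, 5.7, -1.3]
width: 0.169
gripper_force: 107.4
time: 9.57
ee_pos: [0.4946, 0.1889, 0.1049]
orientation: [[-0.042, 0.999, 0.0], [0.999, 0.042, 0.0], [0.0, 0.0, -1.0]]
force: [3.1, 3.2, -0.2]
width: 0.17
gripper_force: 107.4
time: 9.98
ee_pos: [0.4965, 0.1696, 0.1049]
orientation: [[-0.042, 0.999, 0.001], [0.999, 0.042, 0.003], [0.003, 0.001, -1.0]]
force: [3.3, 7.7, -1.2]
width: 0.174
gripper_force: 107.5
time: 10.15
ee_pos: [0.4964, 0.1689, 0.1048]
orientation: [[-0.042, 0.999, 0.0], [0.999, 0.042, 0.002], [0.002, 0.0, -1.0]]
force: [3.9, 4.4, -0.1]
width: 0.172
gripper_force: 107.5
[ 3.92055559  4.39615015 -0.11860818] [ 0.98059264 -0.57079683  0.06379727] [0.49641759 0.16893807 0.10480019]
```

```bash
python3 -m creep '[{"claw":0,"xyz":[-0.0047,0.0022,0],"rot":[0,0,0]},{"claw":0,"xyz":[-0.009,0.0042,0],"rot":[0,0,0]},{"claw":0,"xyz":[-0.0133,0.0062,0],"rot":[0,0,0]},{"claw":0,"xyz":[-0.0172,0.0084,0],"rot":[0,0,0]},{"claw":0,"xyz":[-0.0172,0.0084,0],"rot":[0,0,0]}]'
python3 -m creep '[{"claw":0,"xyz":[0,0,0],"rot":[0,0,0]},{"claw":0,"xyz":[0,0,0],"rot":[0,0,0]},{"claw":0,"xyz":[0,0,0],"rot":[0,0,0]}]'
python3 - <<'E'
from h import *
np.set_printoptions(precision=4,suppress=True)
s=state();P=s["ee_pos"];print(P,s['force'],s['moment'])
v=P[:2]-[.5562,.1841];t=np.arctan2(v[1],v[0]);print(np.degrees(t)%360,np.hypot(*v),"rad,ccw",v/np.hypot(*v)@s["force"][:2],np.array([-np.sin(t),np.cos(t)])@s["force"][:2])
for n in("wrist","side","scene"): cv2.imwrite(f"pics/{n}6.png",viewer.snapshot(n))
w=cv2.imread("pics/wrist6.png");b=cv2.imread("pics/side6.png");a=cv2.imread("pics/scene6.png")
r=lambda i,x,y,w,h:cv2.resize(i[y:y+h,x:x+w],(400,300),interpolation=cv2.INTER_CUBIC)
C=cam("wrist");print(proj(C,[.5562,.1841,.09]),proj(C,[P[0],P[1],.09]),proj(C,[.472,.1345,.073]))
cv2.imwrite("pics/c6.png",np.vstack([np.hstack([cv2.resize(w,(400,300)),r(w,150,140,160,120)]),np.hstack([r(a,320,165,80,60),r(b,145,110,80,60)])]))
E
```

```text
time: 10.57
ee_pos: [0.5044, 0.1519, 0.1042]
orientation: [[-0.042, 0.999, -0.003], [0.999, 0.042, 0.002], [0.002, -0.003, -1.0]]
force: [0.1, 5.5, 0.2]
width: 0.172
gripper_force: 107.5
time: 10.82
ee_pos: [0.5041, 0.1524, 0.1042]
orientation: [[-0.042, 0.999, -0.003], [0.999, 0.042, 0.001], [0.002, -0.003, -1.0]]
force: [-0.3, 4.8, 0.4]
width: 0.171
gripper_force: 107.5
[0.5041 0.1524 0.1042] [-0.3434  4.8325  0.4171] [1.0044 0.0547 0.0009]
211.34803045548801 0.061011692996623214 rad,ccw -2.220790310677104 -4.305710345137599
(np.float64(365.72141888844965), np.float64(191.27387579846456)) (np.float64(259.40050229795344), np.float64(244.13205854761128)) (np.float64(204.48023455448674), np.float64(255.84530035478798))
```

View pics/c6.png

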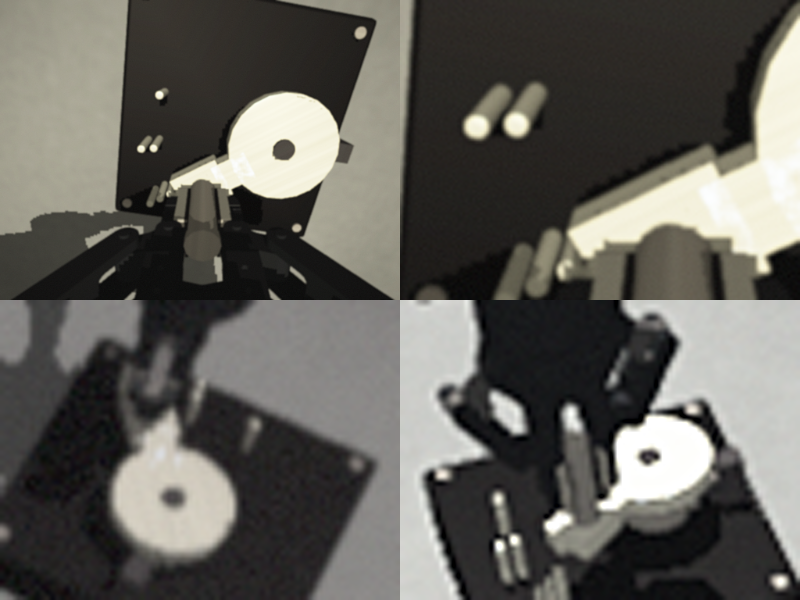

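Composite: dial arm now lies along the three-post row (row at wrist ~(200-215,245), nose pointing at it); pin still held upright in the lug. I now check the angle numerically from lug edges (now versus at rest) and the two-post row (should be 25° back).

Run:
```python
from h import *
np.set_printoptions(precision=4,suppress=True)
C=cam("wrist");w=cv2.cvtColor(cv2.imread("pics/wrist6.png"),6)
def fit(C,pts):
    q=np.array([onz(C,u,v,.09)[:2] for u,v in pts]);vx,vy,x,y=cv2.fitLine(q.astype(np.float32),cv2.DIST_HUBER,0,1e-4,1e-4).ravel()
    d=q-[x,y];print("ang",np.degrees(np.arctan2(vy,vx))%180,"rms",np.std(d@[-vy,vx]),len(q));return np.array([x,y]),np.array([vx,vy])
pts=[]
for u in range(222,270,2):
    col=w[195:240,u].astype(int);k=np.where((col[1:]>170)&(col[:-1]<=170))[0]
    if len(k):pts.append((u,195+k[0]+(170-col[k[0]])/(col[k[0]+1]-col[k[0]])))
print(pts[0],pts[-1]);o,d=fit(C,pts)
# dial hole and two-post row in same image
g=w[170:215,340:390];n,l,s,c=cv2.connectedComponentsWithStats((g<120).astype('uint8'));
for k in range(1,n): print("hole?",s[k],c[k]+[340,170])
A=onz(C,365,191,.09)
n,l,s,c=cv2.connectedComponentsWithStats((w[100:200,170:225]>170).astype('uint8'))
for k in range(1,n):
    if s[k][4]>8:
        m=onz(C,*(c[k]+[170,100]),.073);print("post",c[k]+[170,100],m[:2]-A[:2],np.degrees(np.arctan2(*(m-A)[1::-1]))%360,np.hypot(*(m-A)[:2]))
nrm=np.array([-d[1],d[0]]);print("A",A,"dist axis to edge",abs((A[:2]-o)@nrm))
# rest image w4, TCP pose then
cal=viewer.calibration("wrist");T=np.eye(4);T[:3,:3]=[[-.042,.999,0],[.999,.042,0],[0,0,-1]];T[:3,3]=[.5124,.2259,.1399]
C4=(T@np.array(cal["T_tool_cam"]),)+C[1:]
g=cv2.cvtColor(cv2.imread("pics/w4.png"),6);p4=[]
for v in range(194,218):
    row=g[v,255:300].astype(int);k=np.where((row[1:]<=170)&(row[:-1]>170))[0]
    if len(k):p4.append((255+k[-1]+.5,v))
fit(C4,p4)
```

```text
(222, np.float64(228.94736842105263)) (268, np.float64(206.64285714285714))
ang 29.826765 rms 4.3001739002351775e-05 24
hole? [ 10   9  27  26 557] [362.8312 191.4524]
post [203.5882 121.1765] [-0.0834  0.0292] 160.69014772048155 0.08841973163986229
post [196. 189.] [-0.0881 -0.008 ] 185.22108060417526 0.08846216241897904
post [180.1667 189.9028] [-0.0969 -0.009 ] 185.27817481079524 0.09734304415834713
A [0.5558 0.1842 0.09  ] dist axis to edge 0.014877885313677203
ang 136.1179 rms 3.017390938840946e-08 24
```

Arm at 209.8°, third row at 185.25+25 = 210.3°: half a degree short. Small nudge, re-measure, hand in.

```bash
python3 -m creep '[{"claw":0,"xyz":[-0.0005,0.0004,0],"rot":[0,0,0]},{"claw":0,"xyz":[-0.0005,0.0004,0],"rot":[0,0,0]},{"claw":0,"xyz":[-0.0005,0.0004,0],"rot":[0,0,0]},{"claw":0,"xyz":[-0.0005,0.0004,0],"rot":[0,0,0]},{"claw":0,"xyz":[-0.0005,0.0004,0],"rot":[0,0,0]}]'
python3 - <<'E'
from h import *
s=state();C=cam("wrist");w=cv2.cvtColor(viewer.snapshot("wrist"),6);q=[]
for u in range(222,270,2):
    col=w[190:240,u].astype(int);k=np.where((col[1:]>170)&(col[:-1]<=170))[0]
    if len(k):q.append(onz(C,u,190+k[0]+(170-col[k[0]])/(col[k[0]+1]-col[k[0]]),.09)[:2])
vx,vy,_,_=cv2.fitLine(np.array(q,np.float32),cv2.DIST_HUBER,0,1e-4,1e-4).ravel()
a=180+np.degrees(np.arctan2(vy,vx))%180;print(a,len(q),s["force"],s["ee_pos"])
if 209.3<a<211.3: print(order.finish_job())
E
```

```text
time: 11.38
ee_pos: [0.5044, 0.1519, 0.1042]
orientation: [[-0.042, 0.999, -0.004], [0.999, 0.042, 0.001], [0.002, -0.003, -1.0]]
force: [-0.9, 5.2, 0.5]
width: 0.169
gripper_force: 107.5
210.34418 24 [-0.85331941  5.18996181  0.54120401] [0.50437831 0.15190829 0.1041888 ]
the job is handed in; nothing more can be done
None
```

The job is handed in at about 11.4 s: the pin is through the eyelet and still gripped, and the dial is held at the third click. The arm measured 210.3°, matching the 210.3° estimated for the row of three posts.

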